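# Unclip the gauge case and gauge a strip

## Task

Squeeze the two side tabs of the grey cover together to free it, lift it off the sloping case and set it down upright on the bench clear of the case. Then take the height gauge out of the case and lower it across the narrow dark wooden strip, near the strip's middle, so that both legs stand on the bench and the sprung foot rests on the strip and reads its height; let go. Leave the strip and the other things where they lie.

Things in the scene. Friction and masses are not known exactly. Their poses are not given: they have to be found in the camera images.
- case: Fixed sloping plywood rest with an open black tray, 120 x 90 mm. Origin: centre of the underside, on the bench. The tray slopes 28 degrees, rising along +x; its floor centre is 48 mm above the origin and its rim 20 mm off that floor. Straight out of the tray is (-0.469, 0, 0.883) in the case frame. Lips on its long sides leave an opening 66 mm wide. Top 95 mm.
- cover: Loose grey snap-fit cover, 0.12 kg: hood 108 x 42 mm, 58 mm high, with four flat corner ears (120 x 84 mm over all, tops at z = 15 mm) resting on the tray's rim. Origin: centre of the plane of its lower edges, 12 mm down in the tray; x along it, z out of the tray. Starts clipped on the case, tilted with it, over the gauge. It stands on the bench on its lower edges, origin at z = 0.
- cover_grip (a point): Point midway between the cover's two tabs, 36 mm above its origin, axes as the cover's; the tabs are pressed along y. Each tab is a ribbed plate 36 mm long (x) and 28 mm high (z, centred here), outer faces 66 mm apart when free, 52 mm fully pressed. The hood's top is 22 mm above this point. The squeezed tabs also serve to carry the cover.
- tab_left (a joint): How far the tab at the cover's +y side is pressed in, m: 0 free, over 0.004 unhooked from the tray's lip, 0.007 fully in; its spring needs 1.5 N to start, 5 N fully in. Keep both tabs pressed and lift straight along the cover's z: 15 mm frees it from the tray, 65 mm clears the gauge inside.
- tab_right (a joint): The same for the tab at the cover's -y side.
- gauge: Loose aluminium bridge gauge, 0.25 kg, in the tray under the cover, tilted with it, feet between 6 mm ribs: lift it along its z. Origin: midway between its legs in the plane of their undersides; x along the bridge, z up. 92 mm long; legs 10 x 26 mm at x = -41 and +41 mm, 72 mm apart inside; bar 16 mm wide, 30 to 42 mm high. Half a turn about z gives the same gauge.
- gauge_grip (a point): Middle of the gauge's holding block, 51 mm above the gauge's origin, axes as the gauge's: 26 mm (x) by 24 mm (y) by 18 mm (z), pinched across y. The foot's rod rises out of the block's top by the reading.
- gauge_foot (a joint): Reading of the gauge, m: how far its sprung foot (disc 18 mm across on a rod in the middle) is pushed up; 0 when level with the legs' undersides, so it equals the height of the part under it; up to 0.028. Spring 0.2 N at 0, 0.64 N at 0.022.
- strip: Narrow dark reddish-brown wooden strip, 200 x 30 x 22 mm (x, y, z), loose, lying flat on the bench. Origin: centre of its underside, x along it.
- hinge_carton: Bystander: small closed carton, 110 x 60 x 50 mm. Origin: centre of its underside.
- wide_offcut: Bystander: pale wooden offcut, 140 x 45 x 20 mm, wider and shorter than the strip. Origin: centre of its underside.
- tape_roll: Bystander: roll of masking tape lying flat, 104 mm across, 25 mm high. Origin: centre of its underside.

How it is judged:
On the way, in this order (a step that is already met when the one before it is completed fails the run):
1. both tabs are pressed in (over 4 mm each) while the cover is still on the case (value of joint each of tab_left, tab_right above 0.004 m and distance between cover and case below 0.062 m), for 0.1 s.
2. the cover stands upright on the bench, clear of the case, released (height (world z) of cover below 0.006 m and angle between cover's own z axis and vertical below 0.12 rad and horizontal distance between cover and case above 0.1 m and contact force between cover and the fingers below 0.1 N), for 0.2 s.
3. the gauge is held in the fingers, out of the case (contact force between gauge and the fingers above 0.5 N and distance between gauge and case above 0.12 m), for 0.1 s.
4. the gauge, still in the fingers, stands across the strip with its foot pushed up (height (world z) of gauge below 0.005 m and angle between gauge's own z axis and vertical below 0.08 rad and horizontal distance between gauge and strip below 0.04 m and value of joint gauge_foot between 0.019 and 0.025 m and contact force between gauge and the fingers above 0.3 N), for 0.05 s.
At the end, for the whole second after the job is handed in: Cover upright on the bench (within 7 degrees), its middle over 100 mm from the case's; gauge upright on both legs across the flat strip (within 4.5 degrees), within 40 mm of the strip's middle, foot reading 19 to 25 mm; both at rest (height (world z) of cover below 0.006 m and angle between cover's own z axis and vertical below 0.12 rad and horizontal distance between cover and case above 0.1 m and height (world z) of each of gauge, strip below 0.005 m and angle between gauge's own z axis and vertical below 0.08 rad and horizontal distance between gauge and strip below 0.04 m and value of joint gauge_foot between 0.019 and 0.025 m and linear speed of each of gauge, cover below 0.02 m/s and angle between strip's own z axis and vertical below 0.1 rad); the robot touches nothing.
It fails at once if the strip or a bystander is shifted by more than 30 mm (distance of any of strip, hinge_carton, wide_offcut, tape_roll from where it was at the start of the episode above 0.03 m).
It fails at once if the gauge is tipped over (angle between gauge's own z axis and vertical above 1.2 rad).
It also fails if it takes over 58 s, if anything falls off the work surface, if the arm or the gripper's body presses on something with over 40 N, if the wrist force passes 120 N, or if a joint passes its speed limit or range.

## Robot

A 6-joint arm with a two-finger parallel gripper is mounted at the origin on a cart in front of the work surface, level with it; the furniture and walls round the work are solid. World frame = base frame: x ahead of the robot, y to its left, z up, the work surface at z = 0. Lengths are in m, angles in rad, forces in N, time in s.
With the tool pointing down it reaches from about 0.25 to 0.85 m from the base axis. Payload 12.5 kg.
Tool frame: the origin (TCP) lies midway between the tips of the shut fingers; the grasp point (between the pads) lies 19 mm behind it; z points along the fingers, x is the direction in which the jaws open and shut, and the axes are right-handed (so a half turn about z gives the same grasp; the last joint's range is limited). The gripper opens to 93 mm and grips with 3 to 60 N. Pads are 15 mm wide; open, the fingers measure 128 mm over their backs; the gripper's body (75 mm by 188 mm) begins 65 mm behind the grasp point.
Start: joints at [-1.359, 0.351, 1.652, -0, 1.139, -0.085], TCP at [0.161, -0.526, 0.219] pointing down, gripper open.
Joint ranges: [-2.75, 2.75], [-0.79, 2.1], [0.01, 2.65], [-1.57, 4.71], [0.07, 3.14], [-2.87, 2.87]. Speed limits (rad/s): [2.22, 2.22, 2.79, 3.14, 3.14, 3.14].

## Interface

Orientations are given as a unit quaternion [x, y, z, w].
In Python, from cell import manip gives the robot as it stands.
- The arm moves only by the tool servo_tool, never from a script. Its argument "targets" is one flat list of numbers, 4 for each row, row after row: the shift along the tool's x, y, z as a fraction of full scale, then the turn about the tool's z as a fraction of full scale. In form: [dx, dy, dz, roll, dx, dy, dz, roll, ...]. A call has 1 to 8 rows; each row shifts and turns the pose as measured when the row begins, along the tool's axes as they then stand; what a row does not reach is not made up. Full scale, the value 1, is 0.5 m for a shift and 90 degrees for a turn. A row lasts 1/12 s, in which the tool goes at most 41.7 mm and 7.16 degrees, less where a joint would pass 70% of its speed; a pose out of reach is approached as far as the arm can. A call with a number of a shift or a turn outside -1 to 1 is refused whole. A call with a gripper value outside its range is refused whole. "jaw" is the gripper's target within -1 to 1 (shut at 1, half-way at 0, fully open at -1), set as the call begins (left out, the last holds). The fingers move at their own pace and stop on an object; "force" is the grip in N (left out, the last holds). Time passes only in rows, so rows that do not move let the fingers close. It gives the time, the measured TCP pose, the force and the opening at its end, in the units of the state.
- manip.read_state(): the state, without advancing time (a new reading comes with each control period).
- manip.get_image(name): name is "scene" or "top" or "wrist"; returns the picture (420x560x3 uint8, red, green, blue); there is no depth.
- manip.camera_model(name): a dict with "fx", "fy", "cx", "cy" (pixels), "position" and "attitude" of the camera in the world; the wrist camera has in their place "tool_from_camera" (4x4, takes a point from camera to tool coordinates, whose origin is the TCP and whose axes are the tool frame's). Camera axes: x right, y down, z forward; pixel columns grow to the right and rows downward; lengths in m; the calibration is good to about 2 mm. A picture is of the moment at which its call begins: read the wrist's pose just before it. camera_model takes no time and is no camera call.
- manip.sign_off(): hands the job in, once; it reports no verdict.
The state is a dict: "clock": time; "joints": joint angles; "joint_velocities": joint speeds; "joint_torque": joint torques, N m; "eef_pos": TCP position; "tcp_rot": TCP orientation; "wrist_force": force on the tool from outside, world axes, zero at the start; "moment": the same for the moment, N m; "finger_gap": finger opening in m.
Only numpy, scipy, OpenCV 4.12 (cv2) and the standard library are available. Lean on these libraries where they do the work, as an engineer would, in place of code of your own. Each camera call takes 0.05 s, during which the arm holds its last target. There are 200 camera calls.

## Working session

There is one attempt and no reset: what is moved stays moved. The work goes in short steps, Python scripts to look and compute and a tool call to move; the robot and the scene stay as the last step left them, time stands still between calls to the robot, and variables do not carry over. Pictures are saved under pics/ and viewed, about 8 in all and at most 12, crops included, and the job is handed in when it is done.

Besides the shell and the picture viewer there is one more tool, called after "Emit:" as name(argument=value, ...) on one line, values as JSON. servo_tool: Moves the arm, as the interface text tells. Shift numbers are shares of 0.5 m and turn numbers shares of 90 degrees, none past 1 either way. Its arguments: {"type":"object","properties":{"targets":{"type":"array"},"jaw":{"type":"number"},"force":{"type":"number"}},"required":["targets"]}

```bash
mkdir -p pics; ls
python3 - <<'E'
from cell import manip
import cv2
for n in("scene","top"):
    im=manip.get_image(n); cv2.imwrite(f"pics/{n}0.png",im[:,:,::-1]); print(n,manip.camera_model(n))
print(manip.camera_model("wrist"));print(manip.read_state())
E
```

```text
pics
scene {'fx': 449.86047735359165, 'fy': 449.86047735359165, 'cx': 278.57624153970204, 'cy': 209.85673851558454, 'position': array([-0.11178707,  1.07039565,  0.74295787]), 'attitude': array([-0.24741742,  0.82252754, -0.48875618,  0.15280861])}
top {'fx': 380.6427453025505, 'fy': 380.6427453025505, 'cx': 276.22377650793703, 'cy': 202.2946205895805, 'position': array([0.36938459, 0.03945368, 1.08561852]), 'attitude': array([ 0.72812758, -0.67636613,  0.07717937, -0.08001519])}
{'fx': 320.3772758484404, 'fy': 320.3772758484404, 'cx': 279.6506733822805, 'cy': 206.55253599566913, 'tool_from_camera': array([[ 9.99999955e-01,  4.43675648e-05, -2.98020576e-04,
        -1.88457657e-04],
       [ 4.09383588e-05,  9.59919803e-01,  2.80274812e-01,
        -7.73122321e-02],
       [ 2.98510963e-04, -2.80274812e-01,  9.59919757e-01,
        -1.65499177e-01],
       [ 0.00000000e+00,  0.00000000e+00,  0.00000000e+00,
         1.00000000e+00]])}
{'clock': 0.1, 'joints': array([-1.35861220e+00,  3.51202288e-01,  1.65233770e+00, -1.87370173e-05,
        1.13911247e+00, -8.45966079e-02]), 'joint_velocities': array([-0.00177403, -0.00011984, -0.00231972, -0.00122959, -0.00120862,
       -0.00144878]), 'joint_torque': array([ 7.35198446e-04, -4.98029745e+01, -2.85705274e+01,  7.00427522e-02,
        2.39379349e-02, -2.85065607e-05]), 'eef_pos': array([ 0.160801  , -0.5256497 ,  0.21815286]), 'tcp_rot': array([ 8.03881316e-01, -5.94789500e-01, -4.03444745e-04, -3.43663899e-04]), 'wrist_force': array([0.38407413, 0.24406178, 0.11898658]), 'moment': array([-0.04555862,  0.01877301, -0.02341912]), 'finger_gap': 0.09289507909407767}
```

View pics/top0.png

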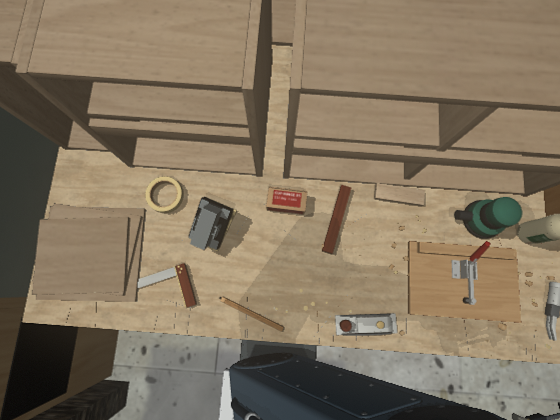

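View pics/scene0.png

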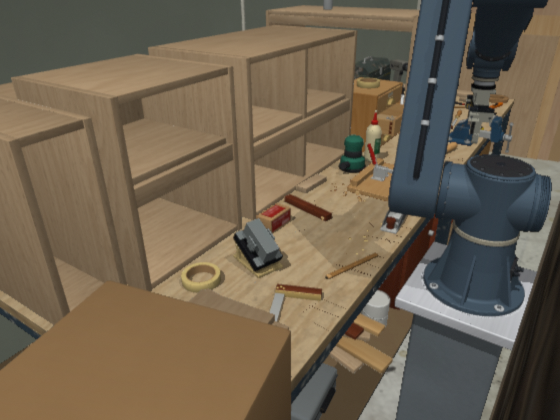

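```bash
cat > h.py <<'E'
import numpy as np,cv2
from scipy.spatial.transform import Rotation as R
from cell import manip
def cam(n):
    m=manip.camera_model(n)
    if n=="wrist":
        s=manip.read_state(); T=np.eye(4); T[:3,:3]=R.from_quat(s["tcp_rot"]).as_matrix(); T[:3,3]=s["eef_pos"]
        T=T@m["tool_from_camera"]
    else:
        T=np.eye(4); T[:3,:3]=R.from_quat(m["attitude"]).as_matrix(); T[:3,3]=m["position"]
    return m,T
def proj(c,P):
    m,T=c; p=(np.atleast_2d(P)-T[:3,3])@T[:3,:3]
    return np.c_[m["cx"]+m["fx"]*p[:,0]/p[:,2],m["cy"]+m["fy"]*p[:,1]/p[:,2]]
def unproj(c,uv,z):
    m,T=c; uv=np.atleast_2d(uv); d=np.c_[(uv[:,0]-m["cx"])/m["fx"],(uv[:,1]-m["cy"])/m["fy"],np.ones(len(uv))]@T[:3,:3].T
    return T[:3,3]+d*((z-T[2,3])/d[:,2])[:,None]
E
python3 - <<'E'
import cv2,numpy as np
t=cv2.imread("pics/top0.png");s=cv2.imread("pics/scene0.png")
a=cv2.resize(t[180:270,170:370],None,fx=4,fy=4,interpolation=cv2.INTER_CUBIC)
b=cv2.resize(s[190:280,200:340],None,fx=2.6,fy=2.6,interpolation=cv2.INTER_CUBIC)
o=np.zeros((a.shape[0]+b.shape[0],800,3),np.uint8);o[:360]=a;o[360:,:b.shape[1]]=b
cv2.imwrite("pics/c1.png",o);print(o.shape)
E
```

```text
(594, 800, 3)
```

View pics/c1.png

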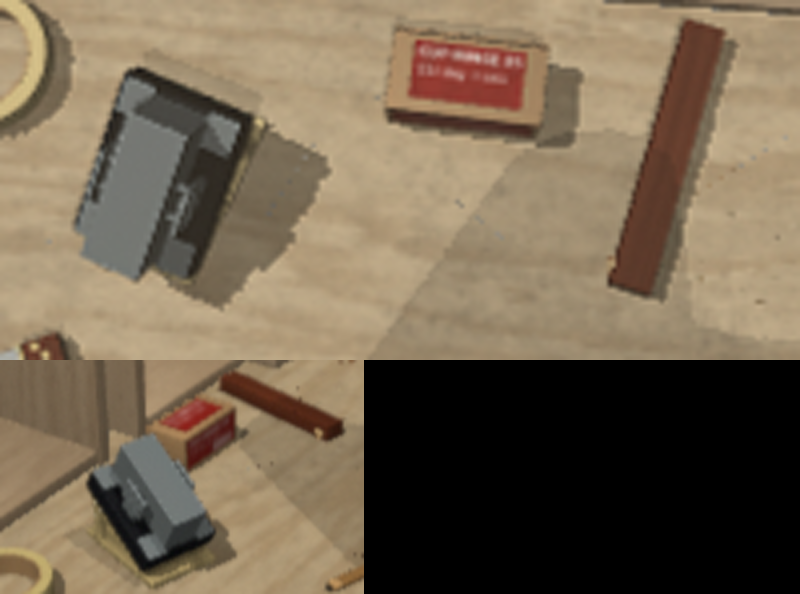

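```bash
cat > m1.py <<'E'
from h import *
from scipy.optimize import least_squares
ct,cs=cam("top"),cam("scene")
def frame(p): 
    T=np.eye(4);T[:3,:3]=R.from_euler("z",p[2]).as_matrix();T[:2,3]=p[:2];return T
c,s=np.cos(np.radians(28)),np.sin(np.radians(28))
out=np.array([-s,0,c]);al=np.array([c,0,s]);ey=np.array([0,1,0])
def pt(a,y,h): return np.array([0,0,.048])+a*al+y*ey+h*out
f=lambda u,v:(170+u/4,180+v/4)
g=lambda u,v:(200+u/2.6,190+(v-360)/2.6)
ob=[(ct,pt(.06,.045,.02),f(133,68)),(ct,pt(.06,-.045,.02),f(252,120)),(ct,pt(-.06,-.045,.02),f(195,278)),
(cs,pt(.06,.045,.02),g(88,480)),(cs,pt(-.06,.045,.02),g(150,572)),(cs,pt(-.06,-.045,.02),g(215,535))]
def res(p):
    T=frame(p);return np.concatenate([(proj(k,T[:3,:3]@P+T[:3,3])[0]-u) for k,P,u in ob])
r=least_squares(res,[.31,.22,-.3]);print("case",r.x,np.degrees(r.x[2]));print(r.fun.round(1))
T=frame(r.x)
co=pt(0,0,.008);
for n,h in(("cover_o",.008),("cover_grip",.044)): 
    print(n,T[:3,:3]@pt(0,0,h)+T[:3,3])
print("out",T[:3,:3]@out)
S=unproj(ct,[f(685,20),f(727,32),f(655,300),f(610,282)],.022);print(S,S.mean(0))
d=(S[0]+S[1]-S[2]-S[3])/2;print("strip len",np.linalg.norm(d),"yaw",np.degrees(np.arctan2(d[1],d[0])))
K=unproj(ct,[f(393,28),f(548,48),f(538,130),f(387,110)],.05);print("carton",K.mean(0),K)
# cabinet front edges on bench
print("cab",unproj(ct,[(135,170),(262,176),(285,178),(375,185)],0))
E
python3 m1.py
```

```text
case [ 0.53472537  0.22529001 -0.32718078] -18.746078031569915
[-2.4  1.  -1.5  0.9 -1.   0.3  0.5 -3.4 -0.8 -4.6  0.7 -2.1]
cover_o [0.53116884 0.22649702 0.05506358]
cover_grip [0.51516442 0.23192856 0.08684969]
out [-0.4445671   0.15087626  0.88294759]
[[ 0.67519109 -0.1314374   0.022     ]
 [ 0.66845867 -0.16206241  0.022     ]
 [ 0.47203272 -0.11778391  0.022     ]
 [ 0.4821907  -0.08600326  0.022     ]] [ 0.5744683  -0.12432174  0.022     ]
strip len 0.1998131831320818 yaw -12.972965482890515
carton [0.61327514 0.02393615 0.05      ] [[ 0.64603075  0.077937    0.05      ]
 [ 0.63962667 -0.03168702  0.05      ]
 [ 0.58053051 -0.02801486  0.05      ]
 [ 0.58691262  0.07750948  0.05      ]]
cab [[ 0.68214037  0.47940626  0.        ]
 [ 0.69171614  0.10093601  0.        ]
 [ 0.69063083  0.0323788   0.        ]
 [ 0.688938   -0.23460519  0.        ]]
```

```bash
cat >> h.py <<'E'
def go(P,theta=None):
    s=manip.read_state(); M=R.from_quat(s["tcp_rot"]).as_matrix()
    th=np.degrees(np.arctan2(M[1,0],M[0,0]))
    print("t",round(s["clock"],2),"tcp",s["eef_pos"].round(4),"th",th.round(2),"tilt",np.degrees(np.arccos(-M[2,2])).round(2),"F",s["wrist_force"].round(1),"gap",round(s["finger_gap"],4),"j",s["joints"].round(2))
    d=M.T@(np.array(P)-s["eef_pos"])/.5; n=np.linalg.norm(d)*.5/.0417
    print("shift units",d.round(4),"rows>=",n.round(1))
    if theta is not None:
        a=-((theta-th+180)%360-180)/90; print("roll units",a.round(4),"rows>=",(abs(a)*90/7.16).round(1))
E
python3 -c "
from h import *
go([.49,.232,.25],71.3)
print(unproj(cam('top'),[(222,298),(283,328),(180,265),(192,305),(260,265),(145,330),(400,345)],0))"
```

```text
t 0.1 tcp [ 0.1608 -0.5256  0.2182] th -73.0 tilt 0.06 F [0.4 0.2 0.1] gap 0.0929 j [-1.36  0.35  1.65 -0.    1.14 -0.08]
shift units [-1.2566 -1.0728 -0.0623] rows>= 19.8
roll units -1.6033 rows>= 20.2
[[ 0.33324845  0.18262449  0.        ]
 [ 0.2665721   0.00890393  0.        ]
 [ 0.41431979  0.30994596  0.        ]
 [ 0.30861328  0.26300693  0.        ]
 [ 0.43085208  0.08529275  0.        ]
 [ 0.23415758  0.38212824  0.        ]
 [ 0.24588022 -0.30908373  0.        ]]
```

Emit:
servo_tool(targets=[-0.06,-0.052,-0.02,0,-0.063,-0.0536,-0.02,0,-0.063,-0.0536,-0.02,0,-0.063,-0.0536,-0.02,0,-0.063,-0.0536,0,0,-0.063,-0.0536,0,0,-0.063,-0.0536,0,0,-0.063,-0.0536,0,0], jaw=-1)

```text
clock: 0.77
eef_pos: [0.2893, -0.2238, 0.2563]
tcp_rot: [0.801, -0.599, -0.002, -0.002]
wrist_force: [0.6, -0.1, -0.2]
finger_gap: 0.0927
```

Emit:
servo_tool(targets=[-0.063,-0.0536,0,0,-0.063,-0.0536,0,0,-0.063,-0.0536,0,0,-0.063,-0.0536,0,0,-0.063,-0.0536,0,0,-0.063,-0.0536,0,0,-0.063,-0.0536,0,0,-0.063,-0.0536,0,0])

```text
clock: 1.43
eef_pos: [0.4197, 0.0834, 0.2581]
tcp_rot: [0.801, -0.599, -0.001, -0.002]
wrist_force: [2.1, -0.9, 0.2]
finger_gap: 0.0928
```

```bash
python3 -c "
from h import *
go([.49,.232,.25],71.3)"
```

```text
t 1.43 tcp [0.4197 0.0834 0.2581] th -73.62 tilt 0.24 F [ 2.1 -0.9  0.2] gap 0.0928 j [0.08 0.08 1.9  0.   1.17 1.37]
shift units [-0.2454 -0.2185  0.0176] rows>= 3.9
roll units -1.6103 rows>= 20.2
```

Emit:
servo_tool(targets=[-0.062,-0.055,0.004,0,-0.062,-0.055,0.004,0,-0.062,-0.055,0.004,0,-0.055,-0.05,0.004,0,0,0,0,-0.0796,0,0,0,-0.0796,0,0,0,-0.0796,0,0,0,-0.0796])

```text
clock: 2.1
eef_pos: [0.488, 0.2409, 0.2468]
tcp_rot: [0.925, -0.379, -0.002, -0.001]
wrist_force: [-0.0, -0.9, -0.5]
finger_gap: 0.0931
```

Emit:
servo_tool(targets=[0,0,0,-0.0796,0,0,0,-0.0796,0,0,0,-0.0796,0,0,0,-0.0796,0,0,0,-0.0796,0,0,0,-0.0796,0,0,0,-0.0796,0,0,0,-0.0796])

```text
clock: 2.77
eef_pos: [0.4863, 0.2408, 0.2437]
tcp_rot: [0.994, 0.11, -0.004, -0.001]
wrist_force: [0.1, -0.4, -0.5]
finger_gap: 0.093
```

Emit:
servo_tool(targets=[0,0,0,-0.0796,0,0,0,-0.0796,0,0,0,-0.0796,0,0,0,-0.0796,0,0,0,-0.0796,0,0,0,-0.0796,0,0,0,-0.0796,0,0,0,-0.0796])

```text
clock: 3.43
eef_pos: [0.4848, 0.2402, 0.2409]
tcp_rot: [0.819, 0.573, -0.006, -0.003]
wrist_force: [0.0, 0.5, 0.6]
finger_gap: 0.093
```

```bash
python3 -c "
from h import *
go([.49,.232,.25],71.3)
c=cam('wrist'); cv2.imwrite('pics/w1.png',manip.get_image('wrist')[:,:,::-1]); np.save('w1T.npy',c[1])"
```

```text
t 3.43 tcp [0.4848 0.2402 0.2409] th 69.96 tilt 0.79 F [0.  0.5 0.6] gap 0.093 j [ 0.37  0.32  1.64  0.    1.2  -0.85]
shift units [-0.012   0.0152 -0.0182] rows>= 0.3
roll units -0.0148 rows>= 0.2
```

View pics/w1.png

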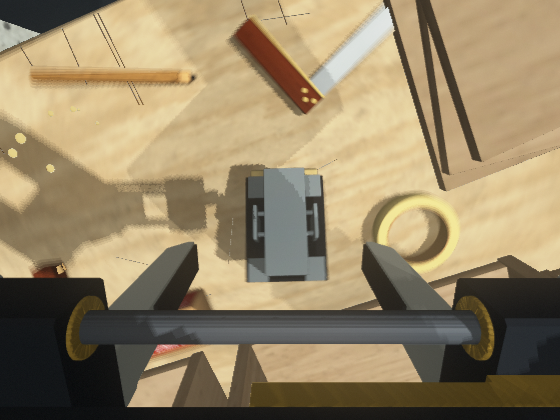

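```bash
python3 -c "
import cv2
a=cv2.imread('pics/w1.png')[160:290,235:340];cv2.imwrite('pics/w1c.png',cv2.resize(a,None,fx=4.6,fy=4.6,interpolation=cv2.INTER_CUBIC))"
```

```text
(no output)
```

View pics/w1c.png

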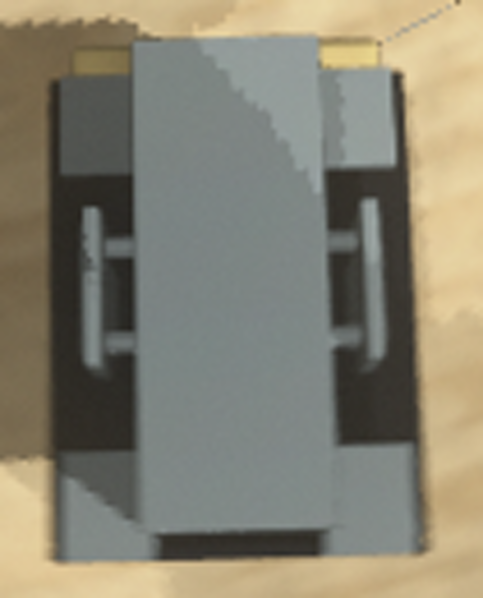

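```bash
cat > m2.py <<'E'
import io,contextlib
with contextlib.redirect_stdout(io.StringIO()): from m1 import *
cw=(manip.camera_model("wrist"),np.load("w1T.npy"))
w=lambda u,v:(235+u/4.6,160+v/4.6)
ob=[(pt(a,y,h),w(*u)) for a,y,h,u in [(-.06,-.045,.02,(50,80)),(-.06,.045,.02,(400,72)),(.06,.045,.02,(424,552)),(.06,-.045,.02,(54,560)),
(-.054,-.021,.066,(135,40)),(-.054,.021,.066,(318,38)),(.054,.021,.066,(337,530)),(.054,-.021,.066,(135,530))]]
def res(p):
    T=frame(p[:3]);T[2,3]=p[3];return np.concatenate([(proj(cw,T[:3,:3]@P+T[:3,3])[0]-u) for P,u in ob])
for q in (0,1):
    r=least_squares(res if q else (lambda p:res([*p,0])),[.53,.22,-.3]+[0]*q);print(r.x,np.degrees(r.x[2]),r.fun.round(1))
    if not q:p=r.x
T=frame(p)
for n,h in(("cover_o",.008),("cover_grip",.044),("gauge_o",0),("gauge_grip",.051)): print(n,T[:3,:3]@pt(0,0,h)+T[:3,3])
print("out",T[:3,:3]@out,"y",T[:3,1])
E
python3 m2.py
```

```text
[ 0.53503784  0.22754153 -0.32482649] -18.61118719390596 [-0.3 -0.4  0.7 -0.5  0.9  0.8 -1.6  0.7 -0.8 -0.5  0.5 -1.   0.4  0.1
  0.1  1. ]
[ 0.53653129  0.22706302 -0.32480348 -0.00459828] -18.609868384201917 [ 0.2  0.2  0.3  0.2  0.3  0.1 -1.  -0.1 -0.5  0.4  0.2 -0.2  0.1 -0.7
  0.5  0.2]
cover_o [0.53147847 0.22874016 0.05506358]
cover_grip [0.51546132 0.23413401 0.08684969]
gauge_o [0.53503784 0.22754153 0.048     ]
gauge_grip [0.51234687 0.23518282 0.09303033]
out [-0.44492107  0.1498292   0.88294759] y [0.31914436 0.94770611 0.        ]
```

```bash
python3 -c "
from h import *
go([.5145,.2345,.12],71.4)
go([.5145,.2345,.071],71.4)"
```

```text
t 3.48 tcp [0.4848 0.2402 0.2409] th 70.5 tilt 0.8 F [-0.   0.5 -0. ] gap 0.0926 j [ 0.37  0.32  1.64  0.    1.2  -0.86]
shift units [0.0106 0.0629 0.2409] rows>= 3.0
roll units -0.01 rows>= 0.1
t 3.48 tcp [0.4848 0.2402 0.2409] th 70.5 tilt 0.8 F [-0.   0.5 -0. ] gap 0.0926 j [ 0.37  0.32  1.64  0.    1.2  -0.86]
shift units [0.0111 0.0641 0.3389] rows>= 4.1
roll units -0.01 rows>= 0.1
```

Emit:
servo_tool(targets=[0.0106,0.06,0,-0.01,0,0,0.06,0,0,0,0.06,0,0,0,0.06,0,0,0,0.06,0,0,0,0,0])

```text
clock: 3.98
eef_pos: [0.5154, 0.2352, 0.1172]
tcp_rot: [0.817, 0.577, -0.004, -0.003]
wrist_force: [-1.0, -0.8, -1.0]
finger_gap: 0.0929
```

```bash
python3 -c "
from h import *
go([.5145,.2345,.071],71.4)"
```

```text
t 3.98 tcp [0.5154 0.2352 0.1172] th 70.52 tilt 0.57 F [-1.  -0.8 -1. ] gap 0.0929 j [ 0.34  0.51  1.69  0.    0.95 -0.89]
shift units [-0.0016 -0.0004  0.0925] rows>= 1.1
roll units -0.0098 rows>= 0.1
```

Emit:
servo_tool(targets=[-0.0016,0,0.045,-0.01,0,0,0.045,0,0,0,0,0])

```text
clock: 4.23
eef_pos: [0.5154, 0.2347, 0.0731]
tcp_rot: [0.814, 0.581, -0.004, -0.003]
wrist_force: [-0.2, -0.5, -0.1]
finger_gap: 0.0929
```

Emit:
servo_tool(targets=[0,0,0,0,0,0,0,0,0,0,0,0,0,0,0,0,0,0,0,0,0,0,0,0,0,0,0,0,0,0,0,0], jaw=1, force=15)

```text
clock: 4.9
eef_pos: [0.5173, 0.235, 0.0808]
tcp_rot: [0.815, 0.579, -0.002, -0.002]
wrist_force: [-0.5, -2.2, -1.9]
finger_gap: 0.0509
```

```bash
python3 -c "
from h import *
go([.5145,.2345,.071],71.4)
cv2.imwrite('pics/w2.png',manip.get_image('wrist')[:,:,::-1])"
```

```text
t 4.9 tcp [0.5173 0.235  0.0808] th 70.78 tilt 0.32 F [-0.5 -2.2 -1.9] gap 0.0509 j [ 0.34  0.56  1.71  0.    0.88 -0.89]
shift units [-0.0027 -0.0049  0.0196] rows>= 0.2
roll units -0.0069 rows>= 0.1
```

View pics/w2.png

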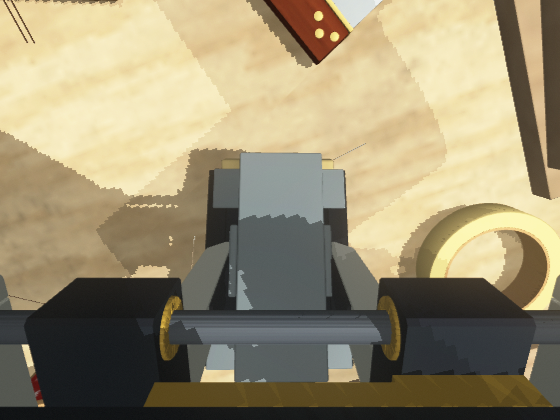

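Run:
```python
import io,contextlib
with contextlib.redirect_stdout(io.StringIO()): from m2 import *
c=cam("wrist"); T=frame(p)
for l in(0,.004,.008): print(l,proj(c,[T[:3,:3]@pt(-.054,y,.066+l)+T[:3,3] for y in(-.021,.021)]).round(1).tolist())
print("rim",proj(c,[T[:3,:3]@pt(-.06,y,.02)+T[:3,3] for y in(-.045,.045)]).round(1).tolist())
go([0,0,0])
```

```text
0 [[235.1, 152.0], [317.0, 151.2]]
0.004 [[234.0, 149.0], [317.8, 148.1]]
0.008 [[232.8, 145.9], [318.7, 145.0]]
rim [[208.8, 170.2], [345.7, 168.7]]
t 4.95 tcp [0.5174 0.235  0.0808] th 70.78 tilt 0.31 F [-1.  -2.5 -1.4] gap 0.0512 j [ 0.34  0.56  1.71  0.    0.88 -0.89]
shift units [-0.7843 -0.8215  0.1666] rows>= 13.8
```

Emit:
servo_tool(targets=[0,-0.0094,-0.0177,0,0,-0.0094,-0.0177,0,0,-0.0141,-0.0265,0,0,-0.0141,-0.0265,0])

```text
clock: 5.28
eef_pos: [0.4941, 0.2432, 0.1264]
tcp_rot: [0.815, 0.579, -0.002, -0.003]
wrist_force: [-0.4, -0.7, -1.0]
finger_gap: 0.051
```

```bash
python3 -c "
from h import *
o=np.array([-.4449,.1498,.8829]);g=np.array([.5174,.2350,.0808])
s=manip.read_state()['eef_pos']-g;print('along',s@o,'off',s-o*(s@o))
go(g+o*.09)"
```

```text
along 0.05183039263975145 off [-0.00027257  0.00041819 -0.00020176]
t 5.28 tcp [0.4941 0.2432 0.1264] th 70.73 tilt 0.41 F [-0.4 -0.7 -1. ] gap 0.051 j [ 0.37  0.47  1.73  0.    0.95 -0.87]
shift units [-0.0011 -0.0355 -0.0676] rows>= 0.9
```

Emit:
servo_tool(targets=[0,-0.0235,-0.044,0,0,-0.0235,-0.044,0,0,-0.0235,-0.044,0])

```text
clock: 5.53
eef_pos: [0.4589, 0.2557, 0.1963]
tcp_rot: [0.815, 0.579, -0.002, -0.003]
wrist_force: [0.3, 0.7, -1.3]
finger_gap: 0.051
```

```bash
python3 -c "
from h import *
go([.43,.085,.19])
cv2.imwrite('pics/s2.png',np.hstack([cv2.resize(manip.get_image('scene')[150:300,200:360,::-1],None,fx=2.5,fy=2.5),cv2.resize(manip.get_image('wrist')[:,:,::-1],(400,375))[:375]]))"
```

```text
t 5.53 tcp [0.4589 0.2557 0.1963] th 70.73 tilt 0.43 F [ 0.3  0.7 -1.3] gap 0.051 j [ 0.42  0.33  1.74  0.01  1.08 -0.82]
shift units [-0.3413  0.0582  0.0123] rows>= 4.2
```

View pics/s2.png

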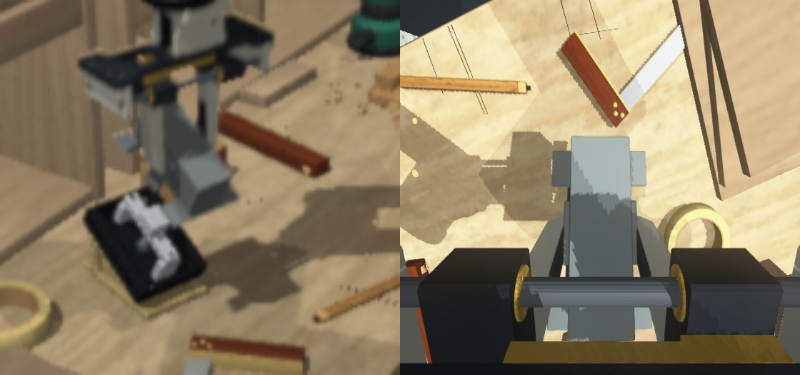

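Emit:
servo_tool(targets=[-0.069,0.0116,0,0,-0.069,0.0116,0,0,-0.069,0.0116,0,0,-0.069,0.0116,0,0,-0.065,0.0116,0,0,0,0,0.06,0,0,0,0.06,0,0,0,0.06,0])

```text
clock: 6.3
eef_pos: [0.4348, 0.0811, 0.1105]
tcp_rot: [0.814, 0.581, 0.01, 0.002]
wrist_force: [1.5, 0.4, -1.8]
finger_gap: 0.0512
```

```bash
python3 -c "
from h import *
go([.43,.085,.06])"
```

```text
t 6.3 tcp [0.4348 0.0811 0.1105] th 71.04 tilt 1.16 F [ 1.5  0.4 -1.8] gap 0.0512 j [ 0.07  0.31  2.03  0.01  0.78 -1.17]
shift units [ 0.0029 -0.0132  0.1009] rows>= 1.2
```

Emit:
servo_tool(targets=[0,0,0.05,0,0,0,0.05,0,0,0,0.016,0,0,0,0.01,0], force=10)

```text
clock: 6.63
eef_pos: [0.4355, 0.0805, 0.0415]
tcp_rot: [0.814, 0.58, 0.01, 0.002]
wrist_force: [2.1, -0.3, 4.5]
finger_gap: 0.0511
```

Emit:
servo_tool(targets=[0,0,0.012,0,0,0,0.012,0])

```text
clock: 6.8
eef_pos: [0.4373, 0.0807, 0.0301]
tcp_rot: [0.814, 0.581, 0.011, 0.003]
wrist_force: [1.2, -0.4, 1.5]
finger_gap: 0.0509
```

Emit:
servo_tool(targets=[0,0,0.012,0,0,0,0.012,0])

```text
clock: 6.97
eef_pos: [0.4388, 0.081, 0.0191]
tcp_rot: [0.814, 0.581, 0.012, 0.004]
wrist_force: [-3.4, -6.8, 15.6]
finger_gap: 0.0515
```

Emit:
servo_tool(targets=[0,0,-0.006,0,0,0,0,0,0,0,0,0,0,0,0,0,0,0,0,0,0,0,0,0], jaw=-1)

```text
clock: 7.47
eef_pos: [0.4384, 0.0813, 0.0229]
tcp_rot: [0.814, 0.581, 0.012, 0.003]
wrist_force: [0.0, -0.5, 0.6]
finger_gap: 0.0869
```

```bash
python3 -c "
from h import *
go([.4388,.081,.2])
cv2.imwrite('pics/s3.png',np.hstack([cv2.resize(manip.get_image('scene')[150:300,220:380,::-1],None,fx=2.5,fy=2.5),cv2.resize(manip.get_image('wrist')[:,:,::-1],(400,375))[:375]]))"
```

```text
t 7.47 tcp [0.4384 0.0813 0.0229] th 71.03 tilt 1.47 F [ 0.  -0.5  0.6] gap 0.0869 j [ 0.07  0.49  2.07  0.01  0.56 -1.18]
shift units [ 0.0053  0.008  -0.3541] rows>= 4.2
```

View pics/s3.png

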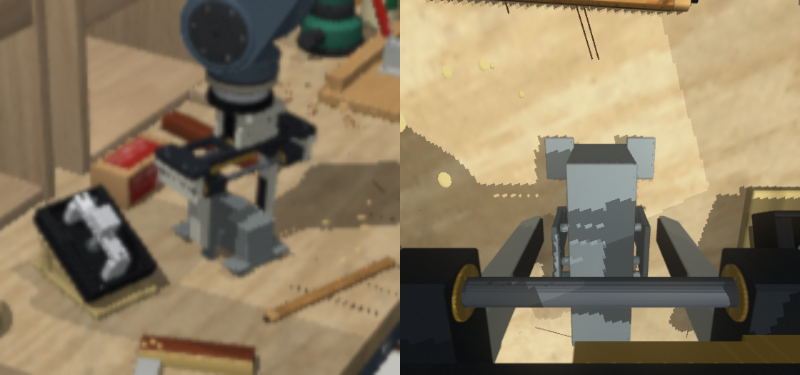

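Emit:
servo_tool(targets=[0,0,-0.08,0,0,0,-0.08,0,0,0,-0.08,0,0,0,-0.08,0,0,0,-0.03,0])

```text
clock: 7.98
eef_pos: [0.431, 0.0794, 0.1994]
tcp_rot: [0.814, 0.581, 0.006, -0.001]
wrist_force: [0.6, 0.0, 1.5]
finger_gap: 0.0929
```

```bash
python3 -c "
from h import *
go([.512,.2355,.2],71.4)"
```

```text
t 7.98 tcp [0.431  0.0794 0.1994] th 71.0 tilt 0.68 F [0.6 0.  1.5] gap 0.0929 j [ 0.07  0.17  1.95  0.01  1.01 -1.17]
shift units [0.3479 0.0516 0.0026] rows>= 4.2
roll units -0.0044 rows>= 0.1
```

Emit:
servo_tool(targets=[0.07,0.0105,0,0,0.07,0.0105,0,0,0.07,0.0105,0,0,0.07,0.0105,0,0,0.06,0.0105,0,-0.004,0,0,0.05,0])

```text
clock: 8.48
eef_pos: [0.5188, 0.2389, 0.1879]
tcp_rot: [0.813, 0.581, 0.015, 0.003]
wrist_force: [0.9, -0.3, 0.2]
finger_gap: 0.0928
```

```bash
python3 -c "
from h import *
go([.512,.2355,.12],71.4)
c=cam('wrist');np.save('w3T.npy',c[1])
cv2.imwrite('pics/w3.png',cv2.resize(manip.get_image('wrist')[140:380,180:400,::-1],None,fx=2.5,fy=2.5))"
```

```text
t 8.48 tcp [0.5188 0.2389 0.1879] th 71.13 tilt 1.78 F [ 0.9 -0.3  0.2] gap 0.0928 j [ 0.35  0.41  1.65  0.    1.05 -0.89]
shift units [-0.0138 -0.0138  0.1352] rows>= 1.6
roll units -0.003 rows>= 0.0
```

View pics/w3.png

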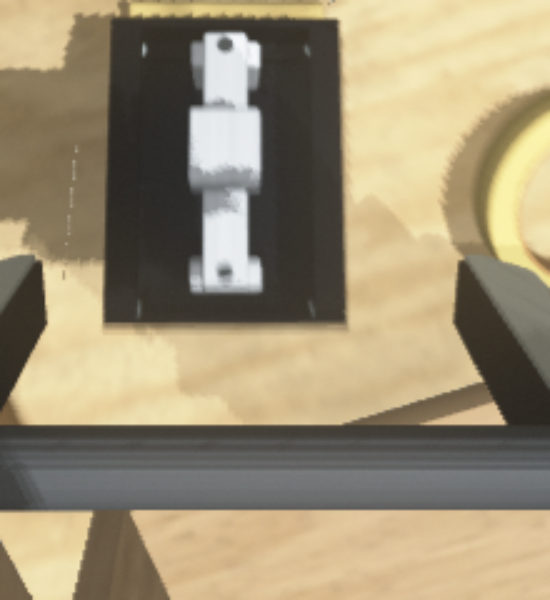

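Run:
```python
import io,contextlib
with contextlib.redirect_stdout(io.StringIO()): from m2 import *
c=(manip.camera_model("wrist"),np.load("w3T.npy")); T=frame(p)
for q in [(-.013,-.012,.06),(-.013,.012,.06),(.013,.012,.06),(.013,-.012,.06),(-.06,-.045,.02),(.06,.045,.02)]:
    u=proj(c,T[:3,:3]@pt(*q)+T[:3,3])[0]; print(q,((u-[180,140])*2.5).round(0))
print(R.from_quat(manip.read_state()["tcp_rot"]).as_matrix().round(3))
```

```text
(-0.013, -0.012, 0.06) [190. 110.]
(-0.013, 0.012, 0.06) [263. 110.]
(0.013, 0.012, 0.06) [264. 188.]
(0.013, -0.012, 0.06) [190. 189.]
(-0.06, -0.045, 0.02) [110.  19.]
(0.06, 0.045, 0.02) [354. 332.]
[[ 0.324  0.946  0.019]
 [ 0.946 -0.324  0.009]
 [ 0.014  0.015 -1.   ]]
```

Emit:
servo_tool(targets=[-0.0138,-0.0138,0.055,0,0,0,0.06,0,0,0,0.055,0,0,0,0,0])

```text
clock: 8.87
eef_pos: [0.5052, 0.2315, 0.0917]
tcp_rot: [0.813, 0.582, 0.008, 0.001]
wrist_force: [-1.6, -0.4, -1.0]
finger_gap: 0.0931
```

```bash
python3 -c "
from h import *
go([.511,.235,.074],71.4)"
```

```text
t 8.87 tcp [0.5052 0.2315 0.0917] th 71.17 tilt 0.94 F [-1.6 -0.4 -1. ] gap 0.0931 j [ 0.35  0.52  1.75  0.    0.85 -0.9 ]
shift units [0.01   0.0082 0.0357] rows>= 0.5
roll units -0.0026 rows>= 0.0
```

Emit:
servo_tool(targets=[0.01,0.009,0.036,0,0,0,0,0])

```text
clock: 9.03
eef_pos: [0.5107, 0.2339, 0.0744]
tcp_rot: [0.814, 0.582, 0.007, 0.001]
wrist_force: [-1.3, 0.5, -1.0]
finger_gap: 0.0931
```

Emit:
servo_tool(targets=[0,0,0,0,0,0,0,0,0,0,0,0,0,0,0,0,0,0,0,0,0,0,0,0,0,0,0,0,0,0,0,0], jaw=1, force=20)

```text
clock: 9.7
eef_pos: [0.5128, 0.2337, 0.0829]
tcp_rot: [0.814, 0.581, 0.01, 0.002]
wrist_force: [-0.6, 0.3, -0.4]
finger_gap: 0.044
```

Emit:
servo_tool(targets=[0,0,0.01,0,0,0,0.01,0,0,0,0.002,0,0,0,0.002,0,0,0,0.002,0,0,0,0.002,0])

```text
clock: 10.2
eef_pos: [0.5135, 0.2345, 0.0708]
tcp_rot: [0.813, 0.581, 0.011, 0.002]
wrist_force: [-6.6, -3.1, 18.4]
finger_gap: 0.0238
```

```bash
python3 -c "
from h import *
go([.511,.235,.074],71.4)"
```

```text
t 10.2 tcp [0.5135 0.2345 0.0708] th 71.12 tilt 1.28 F [-6.6 -3.1 18.4] gap 0.0238 j [ 0.35  0.56  1.75  0.    0.81 -0.9 ]
shift units [-0.0005 -0.0051 -0.0065] rows>= 0.1
roll units -0.0031 rows>= 0.0
```

Emit:
servo_tool(targets=[0,-0.0094,-0.0177,0,0,-0.0141,-0.0265,0,0,-0.0141,-0.0265,0,0,-0.02,-0.0377,0,0,-0.02,-0.0377,0,0,-0.02,-0.0377,0,0,-0.02,-0.0377,0])

```text
clock: 10.78
eef_pos: [0.45, 0.2514, 0.1796]
tcp_rot: [0.814, 0.581, 0.004, 0.001]
wrist_force: [1.2, 0.1, -3.1]
finger_gap: 0.024
```

```bash
python3 -c "
from h import *
o=np.array([-.4449,.1498,.8829]);g=np.array([.511,.235,.074])
s=manip.read_state()['eef_pos']-g;print('along',s@o,'off',s-o*(s@o))
go([.42,-.05,.19],-13)"
```

```text
along 0.12280055126432791 off [-0.0063832  -0.00197814 -0.0028654 ]
t 10.78 tcp [0.45   0.2514 0.1796] th 71.01 tilt 0.51 F [ 1.2  0.1 -3.1] gap 0.024 j [ 0.42  0.33  1.79  0.    1.01 -0.82]
shift units [-0.5894  0.1396 -0.0238] rows>= 7.3
roll units 0.9335 rows>= 11.7
```

```bash
python3 -c "
from h import *
go([.39,-.10,.185],-13)"
```

```text
t 10.78 tcp [0.45   0.2514 0.1796] th 71.01 tilt 0.51 F [ 1.2  0.1 -3.1] gap 0.024 j [ 0.42  0.33  1.79  0.    1.01 -0.82]
shift units [-0.7035  0.1153 -0.0146] rows>= 8.6
roll units 0.9335 rows>= 11.7
```

Emit:
servo_tool(targets=[-0.07,0.0115,-0.004,0,-0.07,0.0115,-0.004,0,-0.07,0.0115,-0.004,0,-0.07,0.0115,-0.002,0,-0.07,0.0115,-0.002,0,-0.07,0.0115,-0.002,0,-0.07,0.0115,-0.002,0,-0.07,0.0115,-0.002,0])

```text
clock: 11.45
eef_pos: [0.3976, -0.0314, 0.1918]
tcp_rot: [0.81, 0.586, 0.007, 0.0]
wrist_force: [1.0, 0.4, -2.6]
finger_gap: 0.0243
```

Emit:
servo_tool(targets=[-0.07,0.0115,0,0,-0.06,0.01,0,0,0,0,0,0.0775,0,0,0,0.0775,0,0,0,0.0775,0,0,0,0.0775,0,0,0,0.0775,0,0,0,0.0775])

```text
clock: 12.12
eef_pos: [0.3815, -0.1049, 0.1904]
tcp_rot: [0.968, 0.25, 0.005, -0.003]
wrist_force: [-0.8, 0.7, -2.7]
finger_gap: 0.024
```

Emit:
servo_tool(targets=[0,0,0,0.0775,0,0,0,0.0775,0,0,0,0.0775,0,0,0,0.0775,0,0,0,0.0775,0,0,0,0.0775])

```text
clock: 12.62
eef_pos: [0.379, -0.1032, 0.1892]
tcp_rot: [0.993, -0.122, 0.001, -0.005]
wrist_force: [-0.2, 0.5, -2.6]
finger_gap: 0.0239
```

```bash
python3 -c "
from h import *
go([.39,-.10,.07],-13)"
```

```text
t 12.62 tcp [ 0.379  -0.1032  0.1892] th -13.97 tilt 0.63 F [-0.2  0.5 -2.6] gap 0.0239 j [-0.39  0.1   2.06  0.01  0.98 -0.16]
shift units [ 0.0196 -0.009   0.2384] rows>= 2.9
roll units -0.0108 rows>= 0.1
```

Emit:
servo_tool(targets=[0.008,0,0.06,-0.01,0.008,0,0.07,0,0,0,0.07,0,0,0,0.05,0,0,0,0.012,0], force=8)

```text
clock: 13.03
eef_pos: [0.3891, -0.1038, 0.0562]
tcp_rot: [0.993, -0.118, 0.005, -0.004]
wrist_force: [-0.5, 0.6, -2.4]
finger_gap: 0.024
```

Emit:
servo_tool(targets=[0,0,0.01,0,0,0,0.01,0])

```text
clock: 13.2
eef_pos: [0.3886, -0.1033, 0.0456]
tcp_rot: [0.993, -0.118, 0.004, -0.005]
wrist_force: [0.1, 0.2, -2.2]
finger_gap: 0.024
```

Emit:
servo_tool(targets=[0,0,0.01,0,0,0,0.01,0])

```text
clock: 13.37
eef_pos: [0.3902, -0.1042, 0.0373]
tcp_rot: [0.993, -0.118, 0.005, -0.004]
wrist_force: [-4.3, -4.0, 10.7]
finger_gap: 0.0244
```

Emit:
servo_tool(targets=[0,0,0.009,0,0,0,0.009,0], force=5)

```text
clock: 13.53
eef_pos: [0.392, -0.1053, 0.0305]
tcp_rot: [0.993, -0.118, 0.008, -0.003]
wrist_force: [-4.0, -4.0, 5.4]
finger_gap: 0.0247
```

Emit:
servo_tool(targets=[0,0,0.006,0])

```text
clock: 13.62
eef_pos: [0.3928, -0.1058, 0.0286]
tcp_rot: [0.993, -0.117, 0.009, -0.002]
wrist_force: [-3.1, -2.4, 6.1]
finger_gap: 0.0252
```

```bash
python3 -c "
from h import *
go([.39,-.10,.03],-13)
cv2.imwrite('pics/s4.png',np.hstack([cv2.resize(manip.get_image('scene')[150:300,240:400,::-1],None,fx=2.5,fy=2.5),cv2.resize(manip.get_image('wrist')[:,:,::-1],(400,375))[:375]]))"
```

```text
t 13.62 tcp [ 0.3928 -0.1058  0.0286] th -13.49 tilt 1.03 F [-3.1 -2.4  6.1] gap 0.0252 j [-0.38  0.44  2.16  0.02  0.53 -0.16]
shift units [-0.0082 -0.01   -0.003 ] rows>= 0.2
roll units -0.0054 rows>= 0.1
```

View pics/s4.png

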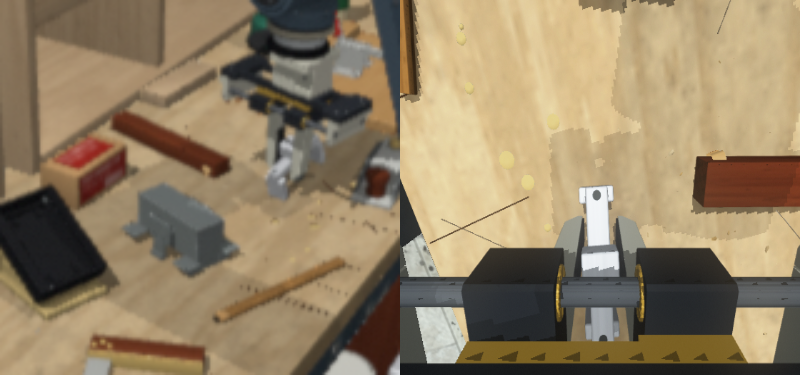

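Emit:
servo_tool(targets=[0,0,0,0,0,0,0,0,0,0,0.002,0,0,0,0.002,0], jaw=0.2)

```text
clock: 14.05
eef_pos: [0.395, -0.1064, 0.0288]
tcp_rot: [0.993, -0.118, 0.011, -0.002]
wrist_force: [0.1, -0.5, -0.7]
finger_gap: 0.0369
```

```bash
python3 -c "
from h import *
go([.39,-.10,.03],-13)
c=cam('wrist');np.save('w5T.npy',c[1])
cv2.imwrite('pics/w5.png',manip.get_image('wrist')[150:420,120:480,::-1])"
```

```text
t 14.05 tcp [ 0.395  -0.1064  0.0288] th -13.52 tilt 1.33 F [ 0.1 -0.5 -0.7] gap 0.0369 j [-0.38  0.44  2.15  0.02  0.53 -0.16]
shift units [-0.0126 -0.0101 -0.0026] rows>= 0.2
roll units -0.0057 rows>= 0.1
```

View pics/w5.png

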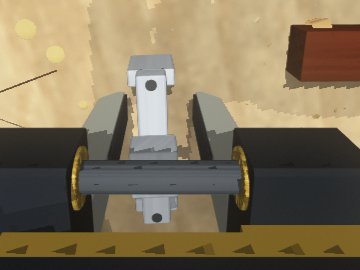

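```bash
python3 -c "
from h import *
c=(manip.camera_model('wrist'),np.load('w5T.npy'))
A=unproj(c,[(271,235),(276,367)],.042);d=A[1]-A[0];print(A,np.linalg.norm(d),np.degrees(np.arctan2(d[1],d[0])),A.mean(0))
S=unproj(c,[(120+290,150+25),(120+286,150+52)],.022);print('strip near end',S)
go([*A.mean(0)[:2],.032],-13)"
```

```text
[[ 0.39402056 -0.08746103  0.042     ]
 [ 0.37722399 -0.16711445  0.042     ]] 0.08140511652644583 -101.90754687186373 [ 0.38562227 -0.12728774  0.042     ]
strip near end [[ 0.47477439 -0.07916626  0.022     ]
 [ 0.47064555 -0.09399348  0.022     ]]
t 14.1 tcp [ 0.3949 -0.1064  0.0286] th -13.52 tilt 1.32 F [-0.4 -0.3  0.7] gap 0.0369 j [-0.38  0.44  2.15  0.02  0.53 -0.16]
shift units [-0.0081  0.045  -0.0072] rows>= 0.6
roll units -0.0057 rows>= 0.1
```

Emit:
servo_tool(targets=[-0.008,0.022,-0.001,0,0,0.023,-0.002,0])

```text
clock: 14.27
eef_pos: [0.3857, -0.1265, 0.0298]
tcp_rot: [0.993, -0.117, 0.011, -0.002]
wrist_force: [0.0, -0.7, -0.7]
finger_gap: 0.037
```

```bash
python3 -c "
from h import *
go([.3856,-.1273,.031],-12)"
```

```text
t 14.27 tcp [ 0.3857 -0.1265  0.0298] th -13.39 tilt 1.31 F [ 0.  -0.7 -0.7] gap 0.037 j [-0.44  0.43  2.16  0.02  0.53 -0.22]
shift units [ 0.0002  0.0016 -0.0025] rows>= 0.0
roll units -0.0155 rows>= 0.2
```

Regrip, then lift.

Emit:
servo_tool(targets=[0,0,0,0,0,0,0.001,0,0,0,0.001,0,0,0,0.001,0,0,0,0.001,0,0,0,0.001,0], jaw=1, force=20)

```text
clock: 14.77
eef_pos: [0.3867, -0.1276, 0.0288]
tcp_rot: [0.993, -0.116, 0.012, -0.001]
wrist_force: [-7.3, -5.5, 15.8]
finger_gap: 0.0242
```

Emit:
servo_tool(targets=[0,0,-0.03,0,0,0,-0.06,0,0,0,-0.08,0,0,0,-0.04,0])

```text
clock: 15.1
eef_pos: [0.3813, -0.1244, 0.133]
tcp_rot: [0.993, -0.116, 0.006, -0.003]
wrist_force: [1.1, -0.4, -2.6]
finger_gap: 0.024
```

Run:
```python
from h import *
go([.5745,-.124,.12],-13)
for n in("top","wrist"):
    c=cam(n); im=manip.get_image(n); h=cv2.cvtColor(im,cv2.COLOR_RGB2HSV)
    m=((h[...,0]<9)|(h[...,0]>172))&(h[...,1]>110)&(h[...,2]<150)&(h[...,2]>30)
    cs,_=cv2.findContours(m.astype(np.uint8),cv2.RETR_EXTERNAL,cv2.CHAIN_APPROX_SIMPLE)
    for k in sorted(cs,key=cv2.contourArea)[-4:]:
        P=unproj(c,k[:,0].astype(float),.022)[:,:2].astype(np.float32); r=cv2.minAreaRect(P); print(n,cv2.contourArea(k),np.round(r[0],4),np.round(r[1],4),r[2],cv2.boundingRect(k))
    cv2.imwrite(f"pics/l_{n}.png",im[:,:,::-1])
```

```text
t 15.1 tcp [ 0.3813 -0.1244  0.133 ] th -13.29 tilt 0.77 F [ 1.1 -0.4 -2.6] gap 0.024 j [-0.44  0.21  2.11  0.01  0.82 -0.21]
shift units [ 0.3756 -0.0894  0.0309] rows>= 4.6
roll units -0.0032 rows>= 0.0
top 2.5 [0.3805 0.3025] [0.0102 0.0245] 84.49172973632812 (178, 273, 5, 10)
top 2.5 [ 0.6696 -0.1368] [0.006  0.0058] 4.259325981140137 (342, 186, 3, 3)
top 19.0 [0.5887 0.026 ] [0.0923 0.0051] 86.96592712402344 (269, 208, 33, 6)
top 119.5 [ 0.5132 -0.5233] [0.0168 0.0732] 45.79766845703125 (470, 241, 20, 20)
wrist 2.0 [ 0.4887 -0.106 ] [0.0023 0.0012] 14.132000923156738 (391, 155, 4, 3)
wrist 629.0 [ 0.5872 -0.0151] [0.0218 0.0264] 86.74878692626953 (485, 0, 35, 32)
wrist 647.5 [ 0.2823 -0.1613] [0.0289 0.0287] 13.878828048706055 (170, 249, 31, 29)
wrist 5200.0 [ 0.5576 -0.1173] [0.0292 0.1589] 76.59808349609375 (382, 133, 178, 35)
```

```bash
python3 -c "
from h import *
go([.566,-.1203,.12],-13.8)"
```

```text
t 15.2 tcp [ 0.3822 -0.1248  0.1326] th -13.28 tilt 0.92 F [ 0.7 -0.1 -4.7] gap 0.0239 j [-0.44  0.21  2.11  0.01  0.82 -0.21]
shift units [ 0.3553 -0.0931  0.0311] rows>= 4.4
roll units 0.0058 rows>= 0.1
```

Emit:
servo_tool(targets=[0.06,-0.0155,0,0.006,0.071,-0.0186,0,0,0.071,-0.0186,0,0,0.071,-0.0186,0,0,0.07,-0.0186,0,0,0.01,-0.002,0,0,0,0,0,0])

```text
clock: 15.78
eef_pos: [0.5678, -0.1165, 0.122]
tcp_rot: [0.993, -0.12, 0.001, -0.004]
wrist_force: [-1.0, 0.5, -3.0]
finger_gap: 0.0239
```

```bash
python3 -c "
from h import *
go([.566,-.1203,.065],-13.8)"
```

```text
t 15.78 tcp [ 0.5678 -0.1165  0.122 ] th -13.82 tilt 0.46 F [-1.   0.5 -3. ] gap 0.0239 j [-0.29  0.52  1.66  0.01  0.96 -0.05]
shift units [-0.0018  0.0091  0.114 ] rows>= 1.4
roll units -0.0002 rows>= 0.0
```

Emit:
servo_tool(targets=[0,0.009,0.045,0,0,0,0.045,0,0,0,0.02,0,0,0,0.005,0])

```text
clock: 16.12
eef_pos: [0.5632, -0.1187, 0.0573]
tcp_rot: [0.993, -0.12, -0.002, -0.004]
wrist_force: [-0.4, -0.4, -2.2]
finger_gap: 0.0238
```

```bash
python3 -c "
from h import *
go([.566,-.1203,.03],-13.8)"
```

```text
t 16.12 tcp [ 0.5632 -0.1187  0.0573] th -13.75 tilt 0.53 F [-0.4 -0.4 -2.2] gap 0.0238 j [-0.29  0.61  1.7   0.01  0.84 -0.06]
shift units [0.0065 0.0023 0.0545] rows>= 0.7
roll units 0.0006 rows>= 0.0
```

Emit:
servo_tool(targets=[0.004,0.002,0.016,0,0,0,0.016,0,0,0,0.012,0,0,0,0.008,0])

```text
clock: 16.45
eef_pos: [0.564, -0.1199, 0.0298]
tcp_rot: [0.993, -0.12, -0.002, -0.004]
wrist_force: [-0.3, -0.5, -1.3]
finger_gap: 0.0235
```

Emit:
servo_tool(targets=[0,0,0.005,0,0,0,0.002,0])

```text
clock: 16.62
eef_pos: [0.5645, -0.12, 0.0283]
tcp_rot: [0.993, -0.12, -0.001, -0.004]
wrist_force: [-5.6, 1.7, 9.0]
finger_gap: 0.0237
```

Emit:
servo_tool(targets=[0,0,0.002,0,0,0,0.001,0])

```text
clock: 16.78
eef_pos: [0.5646, -0.12, 0.0284]
tcp_rot: [0.993, -0.12, -0.001, -0.004]
wrist_force: [-0.2, -0.1, -1.5]
finger_gap: 0.024
```

Emit:
servo_tool(targets=[0,0,0,0,0,0,0,0,0,0,0,0,0,0,0,0,0,0,0,0,0,0,0,0], jaw=-0.3)

```text
clock: 17.28
eef_pos: [0.5663, -0.1206, 0.0299]
tcp_rot: [0.993, -0.12, 0.001, -0.004]
wrist_force: [-0.6, -0.9, 0.1]
finger_gap: 0.0581
```

Emit:
servo_tool(targets=[0,0,-0.02,0,0,0,-0.04,0,0,0,-0.06,0,0,0,-0.06,0,0,0,-0.06,0,0,0,0,0,0,0,0,0])

```text
clock: 17.87
eef_pos: [0.5652, -0.1212, 0.1581]
tcp_rot: [0.993, -0.12, 0.0, -0.004]
wrist_force: [-1.2, -0.7, -1.1]
finger_gap: 0.0607
```

```bash
python3 -c "
from h import *
go([.566,-.1203,.03],-13.8)
c=cam('wrist');np.save('w6T.npy',c[1])
w=manip.get_image('wrist');cv2.imwrite('pics/w6.png',w[:,:,::-1])
s=manip.get_image('scene')[150:300,210:370,::-1]
cv2.imwrite('pics/f.png',np.hstack([cv2.resize(s,None,fx=2,fy=2),np.ascontiguousarray(w[80:380,100:560,::-1])]))"
```

```text
t 17.87 tcp [ 0.5652 -0.1212  0.1581] th -13.74 tilt 0.44 F [-1.2 -0.7 -1.1] gap 0.0607 j [-0.3   0.47  1.64  0.01  1.04 -0.06]
shift units [ 0.0012 -0.0003  0.2562] rows>= 3.1
roll units 0.0007 rows>= 0.0
```

View pics/f.png

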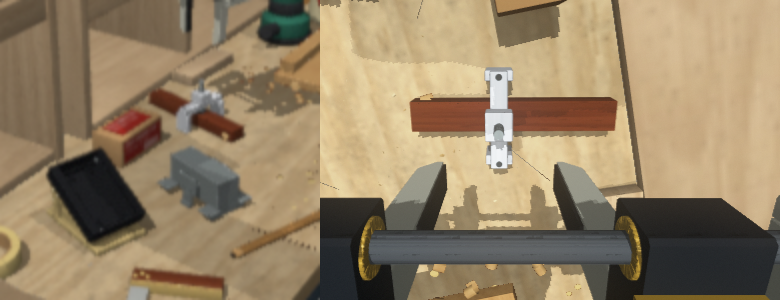

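```bash
python3 -c "
from h import *
c=(manip.camera_model('wrist'),np.load('w6T.npy'))
f=lambda u,v:(u-220,v+80)
A=unproj(c,[f(498,77),f(499,163)],.042);print('gauge',A.mean(0),np.linalg.norm(A[1]-A[0]))
S=unproj(c,[f(411,98),f(616,98),f(616,130),f(411,131)],.022);print('strip',S.mean(0),np.linalg.norm(S[1]-S[0]),np.linalg.norm(S[2]-S[1]))
print('dist',np.linalg.norm((A.mean(0)-S.mean(0))[:2]))
manip.sign_off()"
```

```text
gauge [ 0.56372839 -0.11959811  0.042     ] 0.08099682555938685
strip [ 0.5781381  -0.12122434  0.022     ] 0.19599306948556056 0.03203738355118715
dist 0.01450118426258075
the job is handed in; nothing more can be done
```

I freed the cover by squeezing both tabs (finger gap 51 mm) and lifted it straight off the case. I stood it upright on the bench, about 0.17 m from the case.

I then took the gauge out along its own axis and let it level itself on the bare bench. The pads had gripped it about 22 mm off-centre, so I gripped it again at its middle. I lowered it across the strip until the legs touched (about 9 N), let go and backed off. The job was handed in at about 18 s of the 58 s allowed.

**Final checks:**
- **Cover:** it stands upright on the bench in the last picture.
- **Gauge:** it stands level across the strip, about 14 mm from the strip's middle. The distance between its holes measured 81 mm, against 82 mm expected if it stands upright.
- **Foot:** the rod stands up out of the block. I could not read the joint's value directly.
- **Strip:** its centre measured within 4 mm of the first estimate, inside measuring error.
- **Other things:** I saw no sign that they had moved, but I did not measure them again.
- **Arm:** it hung clear of everything when I handed the job in.

**Things that were off:** the arm crept upward about 1 mm per row while holding still. When the tabs were first pressed the grip had risen about 8 mm, but a picture showed the cover still seated in the tray.

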